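# Flip the reorder marker of the empty stock bin

## Robot

A 6-joint arm with a two-finger parallel gripper is mounted at the origin on the work surface. World frame = base frame: x ahead of the robot, y to its left, z up, the work surface at z = 0. Lengths are in m, angles in degrees, forces in N, time in s.
With the tool pointing down it reaches from about 0.35 to 0.875 m from the base axis. Payload 4.2 kg.
Tool frame: the origin (TCP) lies midway between the tips of the shut fingers; the grasp point (between the pads) lies 19 mm behind it (r.pinch_z is the distance from the TCP to the grasp point, in m); z points along the fingers, y is the line along which they close (so a half turn about z gives the same grasp; the last joint's range is limited). The gripper opens to 87 mm and grips with 3 to 60 N. Pads are 19 mm wide; open, the fingers measure 117 mm over their backs; the gripper's body (75 mm by 190 mm) begins 51 mm behind the grasp point.
Start: joints at [-52.735, 22.042, 0.453, 0, -68.411, -14.817], TCP at [0.239, -0.578, 0.223] pointing down, gripper open.
Joint ranges: [-179.83, 179.83], [-69.29, 118.12], [-61.27, 80.66], [-181.25, 117.63], [-171.15, -9.14], [-177.46, 177.46]. Speed limits (degrees/s): [159.86, 159.86, 180, 180, 180, 180].

## Interface

Orientations are given as a 3x3 rotation matrix whose columns are the frame's x, y, z axes.
In Python, from station import r, imaging, models gives the robot as it stands. The module is installed in compiled form; this text tells all that it offers.
- The arm moves only by the tool apply_moves, never from a script. Its argument "moves" is a list of rows, each a list of 2 entries, a list of its own where there are three numbers: the shift along the tool's x, y, z in m, then the turn about the tool's z in degrees. A call has 1 to 5 rows; each row shifts and turns the commanded pose from where the row before left it, along the tool's axes as they then stand; what a row does not reach is not made up. A row lasts 1/12 s, in which the tool goes at most 41.7 mm and 7.16 degrees, less where a joint would pass 70% of its speed; a pose out of reach is approached as far as the arm can. A call is refused whole if a number of a shift passes 0.0417 or a number of a turn 7.16, either way. A call with a gripper value outside its range is refused whole. "hand" is the finger opening in m, from 0 to 0.087, set as the call begins (left out, the last holds). The fingers move at their own pace and stop on an object; the grip force is fixed at half the most. Time passes only in rows, so rows that do not move let the fingers close. It gives the time, the measured TCP pose, the force, the opening and the grip force at its end, in the units of the state.
- r.sense(): the state, without advancing time (a new reading comes with each control period).
- imaging.capture(name): name is "scene" or "top" or "wrist"; returns a dict with "frame" (420x560x3 uint8, blue, green, red), "intrinsics" (3x3 intrinsics, pixels), "eye" and "orientation" of the camera in the world. Camera axes: x right, y down, z forward; pixel columns grow to the right and rows downward; lengths in m; the calibration is good to about 2 mm. A picture is of the moment at which its call begins. There is no depth.
- r.finish_job(): hands the job in; it is judged then, once.
Trained networks look in a picture, given as the dict that the camera call returned (one of the last four; its "shot" number tells which), for a name from the list of things; names that differ only in an ending like _2 or _b are one class to them, and where a whole thing is asked for, a point or a joint stands for the part that bears it (a point fixed in the world has none). Each returns a list of dicts, best first, with "confidence" (0 to 1); they miss things now and then, are a little off and sometimes report something else, mostly with a low value. They report only what shows in the picture. A call takes as long as a camera call.
- models.cut_out(picture, target): "region" (420x560 bool, what is visible of it) and "extent" ([left, top, width, height] as shares, 0 to 1, of the picture: columns of its width, rows of its height, round what is visible of it).
- models.place_of(picture, target): "at" ([column, row] as shares, 0 to 1, of the picture: columns of its width, rows of its height: a listed point, or the origin of a listed thing).
The state is a dict: "time_s": time; "joints": joint angles; "joint_velocities": joint speeds; "effort": joint torques, N m; "tcp_pos": TCP position; "ee_rot": TCP orientation; "wrist_force": force on the tool from outside, world axes, zero at the start; "moment": the same for the moment, N m; "gripper_width": opening from 0.0 (shut) to 1.0 (fully open); "gripper_force": force on a finger pad.
Only numpy, scipy, OpenCV 4.12 (cv2) and the standard library are available. Lean on these libraries where they do the work, as an engineer would, in place of code of your own. Each camera call takes 0.05 s, during which the arm holds its last target. There are 200 camera calls.

## Task

One of the three stock bins on the packing bench has run empty. With the fingertips, push up the flip marker on that bin's front lip and turn it right over its hinge until it lies flat back over the bin's mouth with its crossed face up. Leave the bins standing where they are, the other two markers lying forward as they are, and the loose things on the bench alone; pick nothing up.

Things in the scene. Friction and masses are not known exactly. Their poses are not given: they have to be found in the camera images.
- bin_empty: Loose pressed-steel stock bin 200 deep (x) x 130 wide (y) x 100 high; x points from its low front wall (65 high, towards the robot) to its back. Origin: centre of its underside. Empty inside; 0.9 kg. Sides slope from 65 high in front to 100 at 70 mm behind the front. Its marker's hinge axis on the front lip is parallel to the bin's y at x = -0.0985, z = 0.078 in its frame.
- marker_empty (a joint): Hinge of the empty bin's marker, rad: 0 = level in front of the bin, towards the robot, plain card up (stocked); pi/2 = upright; pi = stop, level, flipped back over the bin's mouth, card with a cross up (reorder). Stiff (friction 0.035 N m, marker 45 g): stays where it is left. Starts at 0 to 0.25.
- hinge_empty (a point): Middle of the marker's hinge axis on the empty bin, 78 above the bench. The marker is a grey plastic plate 80 wide, 3 thick, to 52 mm from the axis, then a thumb tab 44 wide, 22 long, bent 30 degrees up at joint 0. Steel rest arms 8 wide at y = +-34 mm reach 30 mm both ways under the plate.
- tab_empty (a point): Middle of the outer edge of the thumb tab of the empty bin's marker: at joint 0, 71 mm from the hinge axis towards the front and 11 mm above it, with free space under the tab down to the bench, so that a fingertip gets under it.
- bin_rolls: Loose pressed-steel stock bin 200 deep (x) x 130 wide (y) x 100 high; x points from its low front wall (65 high, towards the robot) to its back. Origin: centre of its underside. Holds brown packing-tape rolls, up to 93 high. Leave alone.
- marker_rolls (a joint): Flip marker on the front lip of the bin that holds tape rolls, built and hinged like the empty bin's: 0 = level in front of the bin, pi = flipped back over it. Starts at 0 to 0.25 rad. Leave alone.
- bin_cartons: Loose pressed-steel stock bin 200 deep (x) x 130 wide (y) x 100 high; x points from its low front wall (65 high, towards the robot) to its back. Origin: centre of its underside. Holds small plain cartons standing up to 116 high at its back. Leave alone.
- marker_cartons (a joint): Flip marker on the front lip of the bin that holds cartons, built and hinged like the empty bin's: 0 = level in front of the bin, pi = flipped back over it. Starts at 0 to 0.25 rad. Leave alone.
- tape_roll: Loose roll of brown tape lying flat on the bench, 100 across, 48 high, beside the bins. Origin: centre of its underside.
- cutter: Closed box cutter with grey handle lying on the bench before the bins, 157 x 26 x 18 high, loose. Origin: centre of its underside, x along its length.
- carton: Loose taped carton 140 x 90 x 60 high, beside the bins. Origin: centre of its underside.

How it is judged (in metres and radians):
On the way:
1. the empty bin's marker has been pushed up past upright (value of joint marker_empty above 1.7 rad).
At the end, for the whole second after the job is handed in: The empty bin's marker lies flipped back, within 8 degrees of level (joint above 3.0 rad), at rest; the other two markers are still forward (below 0.5 rad); all bins stand upright on the bench within 30 mm of where they were; the loose things lie within 50 mm of where they were (value of joint marker_empty above 3 rad and velocity of joint marker_empty below 0.1 rad/s and value of joint each of marker_rolls, marker_cartons below 0.5 rad and distance of each of bin_empty, bin_rolls, bin_cartons from where it was at the start of the episode below 0.03 m and angle between each of bin_empty, bin_rolls, bin_cartons's own z axis and vertical below 0.1 rad and height (world z) of each of bin_empty, bin_rolls, bin_cartons below 0.01 m and distance of each of tape_roll, cutter, carton from where it was at the start of the episode below 0.05 m and linear speed of bin_empty below 0.02 m/s); the robot touches nothing.
It fails at once if a bin was shoved more than 30 mm (not (distance of bin_empty from where it was at the start of the episode below 0.03 m) or not (distance of bin_rolls from where it was at the start of the episode below 0.03 m) or not (distance of bin_cartons from where it was at the start of the episode below 0.03 m)).
It fails at once if a bin was lifted or tipped (not (angle between bin_empty's own z axis and vertical below 0.1 rad) or not (angle between bin_rolls's own z axis and vertical below 0.1 rad) or not (angle between bin_cartons's own z axis and vertical below 0.1 rad) or height (world z) of any of bin_empty, bin_rolls, bin_cartons above 0.02 m).
It fails at once if the marker of a stocked bin was turned up (not (value of joint marker_rolls below 0.5 rad) or not (value of joint marker_cartons below 0.5 rad)).
It fails at once if a loose thing was knocked away (distance of any of tape_roll, cutter, carton from where it was at the start of the episode above 0.05 m).
It fails at once if a loose thing was picked up (height (world z) of any of tape_roll, cutter, carton above 0.03 m).
It also fails if it takes over 45 s, if anything falls off the work surface, if the arm or the gripper's body presses on something with over 40 N, if the wrist force passes 120 N, or if a joint passes its speed limit or range.

## Working session

There is one attempt and no reset: what is moved stays moved. The work goes in short steps, Python scripts to look and compute and a tool call to move; the robot and the scene stay as the last step left them, time stands still between calls to the robot, and variables do not carry over. Pictures are saved under pics/ and viewed, at most 10 in all, crops included, and the job is handed in when it is done.

Besides the shell and the picture viewer there is one more tool, called after "Call:" as name([rows], argument=value, ...), one row to a line, values as JSON. apply_moves: Moves the arm, as the interface text tells. Its arguments: {"type":"object","properties":{"moves":{"type":"array"},"hand":{"type":"number"}},"required":["moves"]}

```bash
mkdir -p pics; cat > h.py <<'E'
from station import r, imaging, models
import numpy as np, cv2
def ray(p,at):
    K=np.array(p["intrinsics"]);d=np.linalg.inv(K)@[at[0]*560,at[1]*420,1]
    return np.array(p["eye"]),np.array(p["orientation"])@d
def onz(p,at,z):
    e,d=ray(p,at);return e+d*(z-e[2])/d[2]
def tri(rs):
    A=0;b=0
    for e,d in rs:
        d=d/np.linalg.norm(d);M=np.eye(3)-np.outer(d,d);A=A+M;b=b+M@e
    return np.linalg.solve(A,b)
E
python3 - <<'E'
from h import *
np.set_printoptions(precision=4,suppress=True)
P={n:imaging.capture(n) for n in("scene","top")}
for n in P: cv2.imwrite(f"pics/{n}.png",P[n]["frame"])
for t in ["hinge_empty","tab_empty","bin_empty","bin_rolls","bin_cartons","tape_roll","cutter","carton"]:
    rs=[]
    for n,p in P.items():
        o=models.place_of(p,t)
        if o: print(t,n,[(round(x["confidence"],2),np.round(np.array(x["at"])*[560,420],1)) for x in o[:3]],onz(p,o[0]["at"],{"h":.078,"tab":.09}.get("h" if t[0]=="h" else t[:3],0)));rs.append(ray(p,o[0]["at"]))
    if len(rs)==2: print("  tri",tri(rs))
print(r.sense())
E
```

```text
hinge_empty scene [(0.69, array([233., 272.]))] [ 0.5946 -0.2255  0.078 ]
hinge_empty top [(0.94, array([368.9, 184.1])), (0.51, array([237.5, 270.3]))] [ 0.5997 -0.2444  0.078 ]
  tri [ 0.6003 -0.2359  0.0945]
tab_empty scene [(0.65, array([212.7, 256.7]))] [ 0.5263 -0.2407  0.09  ]
tab_empty top [(0.72, array([374.5, 214.4])), (0.3, array([436.6, 215.7]))] [ 0.5238 -0.2551  0.09  ]
  tri [ 0.5265 -0.2481  0.0965]
bin_empty scene [(0.7, array([262.4, 311.3]))] [ 0.7003 -0.2172  0.    ]
bin_empty top [(0.64, array([350.7, 155.7]))] [ 0.6876 -0.212   0.    ]
  tri [ 0.6922 -0.2134 -0.0168]
bin_rolls scene [(0.72, array([311.3, 256.1]))] [0.6599 0.0038 0.    ]
bin_rolls top [(0.97, array([268.6, 165.1]))] [0.6585 0.002  0.    ]
  tri [ 0.6592  0.0029 -0.0001]
bin_cartons scene [(0.66, array([355.4, 216.1]))] [0.6432 0.2152 0.    ]
bin_cartons top [(0.8, array([187.2, 164.9]))] [0.6551 0.2129 0.    ]
  tri [0.6507 0.2088 0.0124]
tape_roll scene [(0.85, array([377.2, 174.9]))] [0.5685 0.4117 0.    ]
tape_roll top [(0.98, array([113.3, 193.7])), (0.63, array([236.9, 269.9])), (0.22, array
[... 380 characters left out ...]
59 -0.4306  0.    ]
carton top [(0.86, array([438.3, 214.3]))] [ 0.5374 -0.4383  0.    ]
  tri [ 0.538  -0.4336  0.0065]
{'time_s': 0.9, 'joints': array([-52.734 ,  22.0403,   0.4543,   0.0006, -68.4101, -14.8166]), 'joint_velocities': array([-0.0343, -0.0127, -0.0038, -0.0231,  0.0226,  0.0103]), 'effort': array([  0.0002, -39.0456,  18.7622,   4.2243,   0.0156,  -0.    ]), 'tcp_pos': array([ 0.2387, -0.5776,  0.2226]), 'ee_rot': array([[-0.9242, -0.3819,  0.    ],
       [-0.3819,  0.9242, -0.0001],
       [-0.    , -0.0001, -1.    ]]), 'wrist_force': array([-0.8371,  0.0723,  0.6755]), 'moment': array([-0.0186, -0.0052, -0.0386]), 'gripper_force': 0.0, 'gripper_width': 0.9975777789418161}
```

View pics/scene.png

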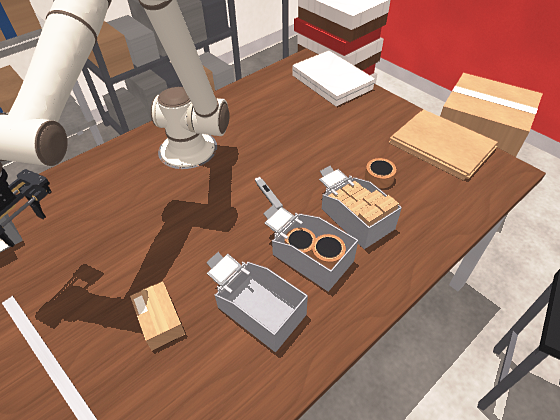

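View pics/top.png

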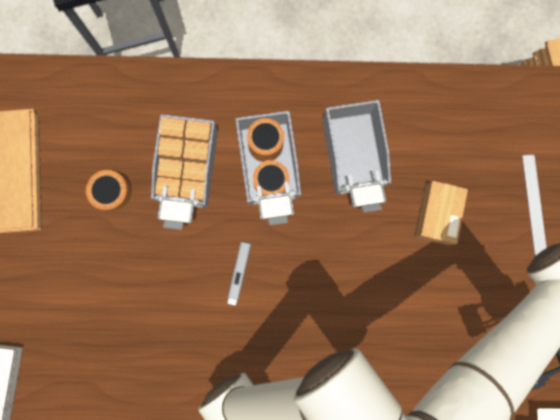

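The scene picture shows the empty bin at about (262,310), with its marker plate at (223,268). In the top view it is the right-hand bin, with its hinge at about (367,186) and tab edge at about (372,209). The networks agree with both. Next I move the arm near the marker for a closer look.

Call:
apply_moves([
  [[-0.035,0.018,0],0],
  [[-0.035,0.018,0],0],
  [[-0.035,0.018,0],0],
  [[-0.035,0.018,0],0],
  [[-0.035,0.018,0],0],
])

```text
time_s: 1.32
tcp_pos: [0.3669, -0.4262, 0.2227]
ee_rot: [[-0.924, -0.381, 0.0], [-0.381, 0.924, -0.0], [-0.0, -0.0, -1.0]]
wrist_force: [1.3, -0.2, 0.1]
gripper_width: 1.003
gripper_force: 0.0
```

Call:
apply_moves([
  [[-0.03,0.018,0],0],
  [[-0.03,0.018,0],0],
  [[-0.03,0.018,0],0],
  [[-0.03,0.018,0],0],
  [[0,0,0],0],
])

```text
time_s: 1.73
tcp_pos: [0.4525, -0.3116, 0.2228]
ee_rot: [[-0.922, -0.387, 0.002], [-0.387, 0.922, 0.0], [-0.002, -0.001, -1.0]]
wrist_force: [-1.0, -0.7, -0.0]
gripper_width: 1.002
gripper_force: 0.0
```

```bash
cat > m.py <<'E'
from h import *
import sys
np.set_printoptions(precision=4,suppress=True)
P={n:imaging.capture(n) for n in("scene","top","wrist")}
for n in P: cv2.imwrite(f"pics/{sys.argv[1]}_{n}.png",P[n]["frame"])
for t in ["hinge_empty","tab_empty","bin_empty"]:
    rs=[]
    for n,p in P.items():
        o=models.place_of(p,t)
        if o: print(t,n,[(round(x["confidence"],2),np.round(np.array(x["at"])*[560,420],1)) for x in o[:3]],onz(p,o[0]["at"],{"h":.078,"t":.09,"b":0}[t[0]]));rs.append(ray(p,o[0]["at"]))
    if len(rs)>1: print("  tri",tri(rs))
s=r.sense();print(s["time_s"],s["tcp_pos"],s["ee_rot"])
E
python3 m.py a; python3 - <<'E'
import cv2
a=cv2.imread("pics/a_wrist.png");b=cv2.imread("pics/a_top.png")[80:230,300:410]
c=cv2.imread("pics/a_scene.png")[230:360,190:320]
import numpy as np
f=lambda i,w,h:cv2.resize(i,(w,h),interpolation=cv2.INTER_CUBIC)
cv2.imwrite("pics/a_mix.png",np.hstack([f(a,480,360),f(c,300,360)]))
E
```

```text
hinge_empty scene [(0.97, array([229.3, 273.3]))] [ 0.5913 -0.2352  0.078 ]
hinge_empty top [(0.62, array([367.2, 182.4]))] [ 0.6038 -0.2403  0.078 ]
  tri [ 0.6005 -0.2386  0.0927]
tab_empty scene [(0.94, array([211.3, 255. ]))] [ 0.5191 -0.2403  0.09  ]
tab_empty wrist [(0.63, array([311.7, 311.1])), (0.16, array([148.3, 204.8]))] [ 0.5418 -0.2465  0.09  ]
  tri [ 0.5324 -0.2492  0.1088]
bin_empty top [(0.73, array([353.4, 154. ]))] [ 0.6922 -0.2192  0.    ]
2.3333 [ 0.4491 -0.3157  0.2225] [[-0.9246 -0.381  -0.0001]
 [-0.381   0.9246 -0.    ]
 [ 0.0001  0.     -1.    ]]
```

View pics/a_mix.png

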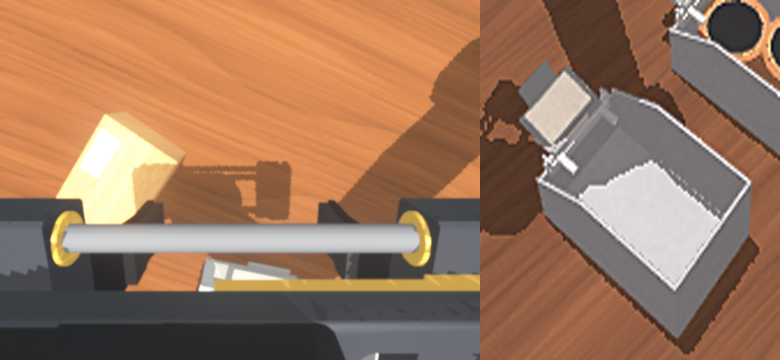

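The wrist view shows the marker plate at its lower edge, about (290,320) in full-frame pixels, so the camera looks behind the tool towards the robot. The scene crop shows the marker lying forward, slightly raised. I move further over the bin so the wrist camera sees it in full, and turn towards the bin's yaw.

Call:
apply_moves([
  [[-0.036,0.002,-0.008],0],
  [[-0.036,0.003,-0.008],0],
  [[-0.036,0.003,-0.008],0],
  [[-0.036,0.003,-0.008],0],
  [[-0.036,0.003,-0.008],0],
])

```text
time_s: 2.75
tcp_pos: [0.6116, -0.2329, 0.2631]
ee_rot: [[-0.924, -0.381, 0.0], [-0.381, 0.924, -0.0], [-0.0, -0.0, -1.0]]
wrist_force: [1.4, -0.5, 1.0]
gripper_width: 1.0
gripper_force: 0.0
```

Call:
apply_moves([
  [[-0.032,0.002,0],0],
  [[0,0,0],7],
  [[0,0,0],7],
  [[0,0,0],0],
  [[0,0,0],0],
])

```text
time_s: 3.17
tcp_pos: [0.6392, -0.2196, 0.2623]
ee_rot: [[-0.989, -0.15, -0.0], [-0.15, 0.989, -0.0], [0.0, 0.0, -1.0]]
wrist_force: [-0.6, 0.4, -0.1]
gripper_width: 1.001
gripper_force: 0.0
```

```bash
python3 m.py b
```

```text
hinge_empty scene [(0.88, array([234. , 271.4]))] [ 0.5949 -0.2224  0.078 ]
hinge_empty top [(0.67, array([366.3, 184.6]))] [ 0.5983 -0.238   0.078 ]
hinge_empty wrist [(0.92, array([266.7, 137.7]))] [ 0.5989 -0.2406  0.078 ]
  tri [ 0.5989 -0.2342  0.0914]
tab_empty scene [(0.66, array([209.9, 255.2]))] [ 0.5171 -0.2435  0.09  ]
tab_empty top [(0.65, array([374.5, 212.2]))] [ 0.5292 -0.2551  0.09  ]
tab_empty wrist [(0.66, array([267.6,  59.9]))] [ 0.5314 -0.2489  0.09  ]
  tri [ 0.53   -0.2495  0.108 ]
bin_empty scene [(0.63, array([260.6, 311. ]))] [ 0.6964 -0.2202  0.    ]
bin_empty top [(0.83, array([353.5, 153.4])), (0.58, array([438.4, 213.8]))] [ 0.6939 -0.2193  0.    ]
bin_empty wrist [(0.85, array([275.9, 216.6]))] [ 0.6983 -0.2183  0.    ]
  tri [ 0.6962 -0.2192 -0.0005]
3.7667 [ 0.6393 -0.2195  0.2626] [[-0.9891 -0.1471  0.    ]
 [-0.1471  0.9891  0.    ]
 [-0.      0.     -1.    ]]
```

View pics/b_wrist.png

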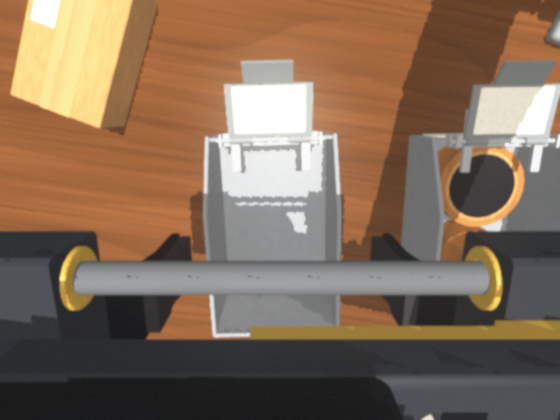

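The wrist picture shows the empty bin's marker. The tab's outer edge runs (242,62)–(293,60), the plate's front edge (226,87)–(312,84), the hinge rod (219,142)–(323,137), and the bin's front corners are at about (205,138) and (337,135).

```bash
python3 - <<'E'
from h import *
np.set_printoptions(precision=4,suppress=True)
p=imaging.capture("wrist")
print(p["intrinsics"],p["eye"],p["orientation"])
q=lambda u,v,z:onz(p,[u/560,v/420],z)
for nm,a,b in[("tab",(242,62),(293,60)),("plate",(226,87),(312,84)),("rod",(219,142),(323,137)),("rodends_hinge",(226,139.5),(314,136.5)),("front",(205,138),(337,135)),("back",(215,334),(340,330))]:
  for z in ([.07,.09,.1,.11] if nm!="back" else[.1]):
    A,B=q(*a,z),q(*b,z);d=A-B
    print(nm,z,(A+B)/2,np.hypot(*d[:2]),"yaw",np.degrees(np.arctan2(d[0],-d[1])))
# yaw
for u in [(205,138),(337,135)]: print(q(*u,.065))
print(q(215,334,.1),q(340,330,.1))
E
```

```text
[[357.1309   0.     280.5826]
 [  0.     357.1309 202.8359]
 [  0.       0.       1.    ]] [ 0.5731 -0.2302  0.4235] [[-0.147   0.9583  0.2452]
 [ 0.9891  0.1428  0.035 ]
 [-0.0015  0.2477 -0.9688]]
tab 0.07 [ 0.5301 -0.2494  0.07  ] 0.047353181770167646 yaw 10.547355525631868
tab 0.09 [ 0.5325 -0.2483  0.09  ] 0.04467397860221884 yaw 10.547355525631868
tab 0.1 [ 0.5337 -0.2478  0.1   ] 0.04333437701824449 yaw 10.547355525631856
tab 0.11 [ 0.5349 -0.2472  0.11  ] 0.04199477543427011 yaw 10.547355525631847
plate 0.07 [ 0.5513 -0.245   0.07  ] 0.08112634722832393 yaw 10.350825630299846
plate 0.09 [ 0.5525 -0.2442  0.09  ] 0.0765362867852225 yaw 10.35082563029989
plate 0.1 [ 0.5532 -0.2438  0.1   ] 0.07424125656367174 yaw 10.350825630299875
plate 0.11 [ 0.5538 -0.2434  0.11  ] 0.07194622634212104 yaw 10.35082563029985
rod 0.07 [ 0.6008 -0.2362  0.07  ] 0.10179678560352201 yaw 11.178138390552613
rod 0.09 [ 0.5992 -0.2358  0.09  ] 0.09603720915521285 yaw 11.17813839055264
rod 0.1 [ 0.5984 -0.2357  0.1   ] 0.09315742093105825 yaw 11.178138390552554
rod 0.11 [ 0.5977 -0.2355  0.11  ] 0.0902
[... 183 characters left out ...]
516435 yaw 10.386297483197152
rodends_hinge 0.1 [ 0.5973 -0.2367  0.1   ] 0.07869548430600525 yaw 10.386297483197149
rodends_hinge 0.11 [ 0.5965 -0.2365  0.11  ] 0.07626275992684611 yaw 10.386297483197147
front 0.07 [ 0.5979 -0.2366  0.07  ] 0.1288039639095784 yaw 9.743241906501567
front 0.09 [ 0.5965 -0.2362  0.09  ] 0.12151634404433187 yaw 9.743241906501565
front 0.1 [ 0.5958 -0.236   0.1   ] 0.11787253411170863 yaw 9.743241906501561
front 0.11 [ 0.5951 -0.2358  0.11  ] 0.11422872417908536 yaw 9.743241906501558
back 0.1 [ 0.7913 -0.2016  0.1   ] 0.12887397017257227 yaw 10.597624523357949
[ 0.6093 -0.301   0.065 ]
[ 0.5872 -0.1723  0.065 ]
[ 0.8032 -0.2649  0.1   ] [ 0.7795 -0.1382  0.1   ]
```

Call:
apply_moves([
  [[0,0,0],-1.9],
  [[0.0345,-0.003,0.01],0],
  [[0.0345,-0.0035,0.01],0],
  [[0.0345,-0.0035,0.01],0],
  [[0,0,0.02],0],
])

```text
time_s: 4.23
tcp_pos: [0.5353, -0.2493, 0.215]
ee_rot: [[-0.984, -0.178, 0.002], [-0.178, 0.984, -0.001], [-0.002, -0.001, -1.0]]
wrist_force: [0.3, -0.1, -0.1]
gripper_width: 0.997
gripper_force: 0.0
```

Call:
apply_moves([
  [[0,0,0.03],0],
  [[0,0,0.03],0],
  [[0,0,0.02],0],
  [[0,0,0.01],0],
  [[0,0,0],0],
])

```text
time_s: 4.65
tcp_pos: [0.5379, -0.2476, 0.1202]
ee_rot: [[-0.984, -0.179, -0.005], [-0.179, 0.984, 0.001], [0.005, 0.002, -1.0]]
wrist_force: [-0.5, 0.1, 0.3]
gripper_width: 1.001
gripper_force: 0.0
```

```bash
python3 m.py c; python3 - <<'E'
import cv2,numpy as np
f=lambda i,w,h:cv2.resize(i,(w,h),interpolation=cv2.INTER_CUBIC)
a=cv2.imread("pics/c_wrist.png")
c=cv2.imread("pics/c_scene.png")[200:330,160:290]
cv2.imwrite("pics/c_mix.png",np.hstack([f(a,400,300),f(c,400,400)[:300]]))
E
```

```text
hinge_empty scene [(0.77, array([231.8, 273.6]))] [ 0.5964 -0.2309  0.078 ]
hinge_empty wrist [(0.84, array([280.8, 310.9]))] [ 0.5973 -0.2388  0.078 ]
  tri [ 0.5972 -0.2353  0.0798]
tab_empty scene [(0.97, array([211.6, 254.2])), (0.58, array([375.4, 175.2]))] [ 0.5176 -0.2381  0.09  ]
tab_empty top [(0.71, array([374.5, 213. ]))] [ 0.5273 -0.2551  0.09  ]
tab_empty wrist [(0.56, array([282.5, 229.5]))] [ 0.5386 -0.2485  0.09  ]
  tri [ 0.5292 -0.2484  0.1116]
bin_empty scene [(0.89, array([261.9, 311.2]))] [ 0.6992 -0.218   0.    ]
bin_empty top [(0.91, array([350.9, 154. ]))] [ 0.6921 -0.2126  0.    ]
  tri [ 0.6945 -0.2145 -0.0112]
5.25 [ 0.5393 -0.248   0.1228] [[-0.9837 -0.1796  0.0005]
 [-0.1796  0.9837 -0.0001]
 [-0.0004 -0.0002 -1.    ]]
```

View pics/c_mix.png

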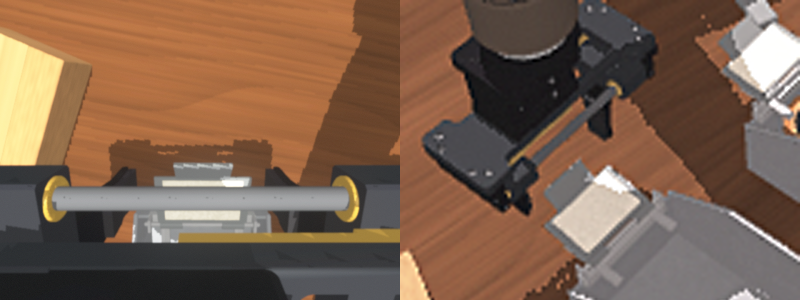

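The fingers straddle the tab evenly: the tab is at about column 205 and the fingers at 120 and 280 in the left half. I go down and close on the tab's side edges so I can swing it up.

Call:
apply_moves([
  [[0,0,0.02],0],
  [[0,0,0.011],0],
  [[0,0,0],0],
])

```text
time_s: 5.5
tcp_pos: [0.5371, -0.2473, 0.0887]
ee_rot: [[-0.984, -0.179, -0.006], [-0.179, 0.984, 0.002], [0.006, 0.003, -1.0]]
wrist_force: [-0.4, 1.0, -0.2]
gripper_width: 1.0
gripper_force: 0.0
```

Call:
apply_moves([
  [[0,0,0],0],
  [[0,0,0],0],
  [[0,0,0],0],
  [[0,0,0],0],
  [[0,0,0],0],
], hand=0.03)

```text
time_s: 5.92
tcp_pos: [0.5396, -0.248, 0.0922]
ee_rot: [[-0.984, -0.18, 0.001], [-0.18, 0.984, -0.0], [-0.001, -0.0, -1.0]]
wrist_force: [0.4, 0.3, -0.6]
gripper_width: 0.71
gripper_force: 0.0
```

Call:
apply_moves([
  [[0,0,0],0],
  [[0,0,0],0],
  [[0,0,0],0],
  [[0,0,0],0],
  [[0,0,0],0],
])

```text
time_s: 6.33
tcp_pos: [0.539, -0.2477, 0.0915]
ee_rot: [[-0.984, -0.18, -0.0], [-0.18, 0.984, 0.0], [0.0, 0.0, -1.0]]
wrist_force: [-0.8, 1.3, 0.9]
gripper_width: 0.494
gripper_force: 30.0
```

```bash
python3 - <<'E'
import numpy as np
a0=19.0;R=.0635;d=0
prev=(-R*np.cos(np.radians(a0)),R*np.sin(np.radians(a0)))
for a in list(range(25,167,7)):
    p=(-R*np.cos(np.radians(a)),R*np.sin(np.radians(a)))
    print(a,"tool x %.4f z %.4f"%(-(p[0]-prev[0]),-(p[1]-prev[1])));prev=p
E
```

```text
25 tool x -0.0025 z -0.0062
32 tool x -0.0037 z -0.0068
39 tool x -0.0045 z -0.0063
46 tool x -0.0052 z -0.0057
53 tool x -0.0059 z -0.0050
60 tool x -0.0065 z -0.0043
67 tool x -0.0069 z -0.0035
74 tool x -0.0073 z -0.0026
81 tool x -0.0076 z -0.0017
88 tool x -0.0077 z -0.0007
95 tool x -0.0078 z 0.0002
102 tool x -0.0077 z 0.0011
109 tool x -0.0075 z 0.0021
116 tool x -0.0072 z 0.0030
123 tool x -0.0067 z 0.0038
130 tool x -0.0062 z 0.0046
137 tool x -0.0056 z 0.0053
144 tool x -0.0049 z 0.0060
151 tool x -0.0042 z 0.0065
158 tool x -0.0033 z 0.0070
165 tool x -0.0025 z 0.0074
```

The fingers stopped at 43 mm, which matches the 44 mm tab, at 30 N. Now I swing it along the arc.

Call:
apply_moves([
  [[-0.0025,0,-0.0062],0],
  [[-0.0037,0,-0.0068],0],
  [[-0.0045,0,-0.0063],0],
  [[-0.0052,0,-0.0057],0],
  [[0,0,0],0],
])

```text
time_s: 6.75
tcp_pos: [0.5563, -0.2451, 0.1176]
ee_rot: [[-0.984, -0.18, 0.002], [-0.18, 0.984, -0.0], [-0.002, -0.001, -1.0]]
wrist_force: [0.1, -0.6, -4.2]
gripper_width: 0.49
gripper_force: 30.0
```

Call:
apply_moves([
  [[-0.0059,0,-0.005],0],
  [[-0.0065,0,-0.0043],0],
  [[-0.0069,0,-0.0035],0],
  [[-0.0073,0,-0.0026],0],
  [[0,0,0],0],
])

```text
time_s: 7.17
tcp_pos: [0.583, -0.2401, 0.1329]
ee_rot: [[-0.984, -0.181, 0.002], [-0.181, 0.984, -0.001], [-0.002, -0.001, -1.0]]
wrist_force: [-1.4, 1.1, 0.6]
gripper_width: 0.491
gripper_force: 30.0
```

Call:
apply_moves([
  [[-0.0076,0,-0.0017],0],
  [[-0.0077,0,-0.0007],0],
  [[-0.0078,0,0.0002],0],
  [[-0.0077,0,0.0011],0],
  [[0,0,0],0],
])

```text
time_s: 7.58
tcp_pos: [0.614, -0.2344, 0.134]
ee_rot: [[-0.984, -0.181, 0.004], [-0.181, 0.984, -0.001], [-0.003, -0.002, -1.0]]
wrist_force: [-2.2, 2.1, 4.3]
gripper_width: 0.492
gripper_force: 30.0
```

```bash
python3 - <<'E'
from h import *
p=imaging.capture("scene");q=imaging.capture("wrist")
f=lambda i,w,h:cv2.resize(i,(w,h),interpolation=cv2.INTER_CUBIC)
cv2.imwrite("pics/d.png",np.hstack([f(q["frame"],400,300),f(p["frame"][200:330,160:290],400,400)[:300]]))
print(r.sense()["wrist_force"],r.sense()["tcp_pos"])
E
```

```text
[-1.81594381  1.27100731  4.34881775] [ 0.61321856 -0.2346059   0.13414521]
```

View pics/d.png

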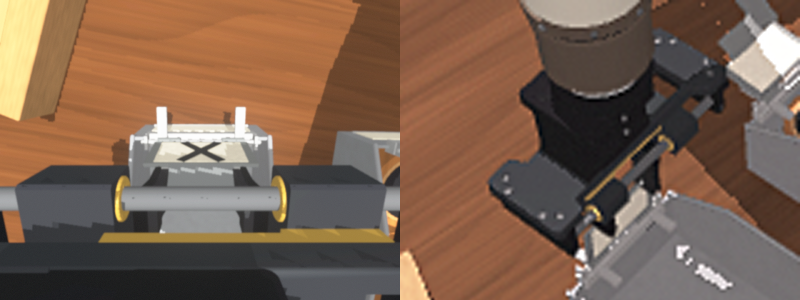

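The marker is past upright: its crossed face shows in the wrist view at about (200,152), and the bin is still in place. I continue along the arc.

Call:
apply_moves([
  [[-0.0075,0,0.0021],0],
  [[-0.0072,0,0.003],0],
  [[-0.0067,0,0.0038],0],
  [[-0.0062,0,0.0046],0],
  [[0,0,0],0],
])

```text
time_s: 8.1
tcp_pos: [0.6417, -0.2295, 0.1205]
ee_rot: [[-0.983, -0.181, 0.007], [-0.181, 0.984, -0.001], [-0.006, -0.002, -1.0]]
wrist_force: [0.9, 3.0, 4.7]
gripper_width: 0.493
gripper_force: 30.0
```

Call:
apply_moves([
  [[-0.0056,0,0.0053],0],
  [[-0.0049,0,0.006],0],
  [[-0.0042,0,0.0065],0],
  [[0,0,0],0],
])

```text
time_s: 8.43
tcp_pos: [0.657, -0.2267, 0.1025]
ee_rot: [[-0.983, -0.181, 0.009], [-0.181, 0.983, -0.001], [-0.008, -0.003, -1.0]]
wrist_force: [3.2, 3.2, 4.2]
gripper_width: 0.484
gripper_force: 30.0
```

Call:
apply_moves([
  [[0,0,0],0],
  [[0,0,0],0],
  [[0,0,0],0],
  [[0,0,0],0],
  [[0,0,0],0],
], hand=0.056)

```text
time_s: 8.85
tcp_pos: [0.6523, -0.2275, 0.1013]
ee_rot: [[-0.984, -0.179, -0.001], [-0.179, 0.984, 0.0], [0.001, 0.0, -1.0]]
wrist_force: [-0.9, 0.1, 0.1]
gripper_width: 0.636
gripper_force: 0.0
```

Call:
apply_moves([
  [[0,0,-0.015],0],
  [[0,0,-0.02],0],
  [[0,0,-0.01],0],
  [[0,0,0],0],
  [[0,0,0],0],
])

```text
time_s: 9.27
tcp_pos: [0.6529, -0.2272, 0.147]
ee_rot: [[-0.984, -0.179, 0.001], [-0.179, 0.984, 0.0], [-0.001, 0.0, -1.0]]
wrist_force: [-0.5, 0.4, -0.8]
gripper_width: 0.644
gripper_force: 0.0
```

Call:
apply_moves([
  [[0.01,0,0],0],
  [[0,0,0],0],
  [[0,0,0],0],
  [[0,0,0],0],
  [[0,0,0],0],
], hand=0)

```text
time_s: 9.68
tcp_pos: [0.6432, -0.2289, 0.1462]
ee_rot: [[-0.984, -0.18, -0.001], [-0.18, 0.984, 0.0], [0.001, 0.0, -1.0]]
wrist_force: [-0.6, 0.1, 0.4]
gripper_width: 0.354
gripper_force: 0.0
```

Call:
apply_moves([
  [[0,0,0],0],
  [[0,0,0],0],
  [[0,0,0],0],
  [[0,0,0],0],
  [[0,0,0],0],
])

```text
time_s: 10.1
tcp_pos: [0.6432, -0.2289, 0.1468]
ee_rot: [[-0.984, -0.18, 0.0], [-0.18, 0.984, 0.0], [-0.0, -0.0, -1.0]]
wrist_force: [0.1, 0.0, 1.1]
gripper_width: 0.027
gripper_force: 0.0
```

```bash
python3 - <<'E'
from h import *
p=imaging.capture("scene");q=imaging.capture("wrist")
f=lambda i,w,h:cv2.resize(i,(w,h),interpolation=cv2.INTER_CUBIC)
cv2.imwrite("pics/e.png",np.hstack([f(q["frame"],400,300),f(p["frame"][200:330,160:290],400,400)[:300]]))
s=r.sense();print(s["wrist_force"],s["tcp_pos"],s["gripper_width"])
E
```

```text
[-0.41405883 -0.1589846   0.25296266] [ 0.64319223 -0.22892986  0.14677769] 0.010021596190242201
```

View pics/e.png

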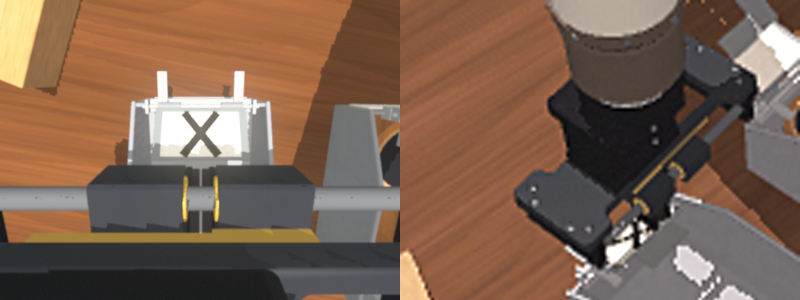

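The marker is nearly over, with its cross at (200,133) in the left half, and the fingers are shut above the plate. I press down in steps.

Call:
apply_moves([
  [[0,0,0.02],0],
  [[0,0,0.015],0],
  [[0,0,0.008],0],
  [[0,0,0.008],0],
  [[0,0,0],0],
])

```text
time_s: 10.62
tcp_pos: [0.6425, -0.2288, 0.0942]
ee_rot: [[-0.984, -0.179, -0.003], [-0.179, 0.984, 0.001], [0.002, 0.001, -1.0]]
wrist_force: [-0.4, 0.2, -0.8]
gripper_width: 0.005
gripper_force: 0.0
```

Call:
apply_moves([
  [[0,0,0.005],0],
  [[0,0,0.004],0],
  [[0,0,0.003],0],
  [[0,0,0],0],
])

```text
time_s: 10.95
tcp_pos: [0.6429, -0.2289, 0.0833]
ee_rot: [[-0.984, -0.18, -0.001], [-0.18, 0.984, 0.0], [0.001, 0.0, -1.0]]
wrist_force: [0.5, 0.2, 0.0]
gripper_width: 0.005
gripper_force: 0.0
```

Call:
apply_moves([
  [[0,0,0.002],0],
  [[0,0,0.002],0],
  [[0,0,0],0],
])

```text
time_s: 11.2
tcp_pos: [0.6433, -0.229, 0.0801]
ee_rot: [[-0.984, -0.18, 0.0], [-0.18, 0.984, -0.0], [-0.0, -0.0, -1.0]]
wrist_force: [-0.0, -0.5, 0.4]
gripper_width: 0.008
gripper_force: 0.0
```

Call:
apply_moves([
  [[0,0,0.002],0],
  [[0,0,0],0],
  [[0,0,0],0],
])

```text
time_s: 11.45
tcp_pos: [0.6433, -0.229, 0.0798]
ee_rot: [[-0.984, -0.18, 0.001], [-0.18, 0.984, -0.001], [-0.001, -0.001, -1.0]]
wrist_force: [-2.3, 2.0, 8.0]
gripper_width: 0.005
gripper_force: 3.9
```

An 8 N force at z = 80 mm means the marker is on its stop. I lift clear and check.

Call:
apply_moves([
  [[0,0,-0.02],0],
  [[0,0,-0.04],0],
  [[0,0,-0.04],0],
  [[0,0,-0.04],0],
  [[-0.03,0,-0.03],0],
])

```text
time_s: 11.87
tcp_pos: [0.6694, -0.2249, 0.253]
ee_rot: [[-0.984, -0.178, 0.003], [-0.178, 0.984, -0.001], [-0.002, -0.001, -1.0]]
wrist_force: [0.7, -0.4, 1.0]
gripper_width: 0.004
gripper_force: 0.0
```

Call:
apply_moves([
  [[-0.03,0,0],0],
  [[0,0,0],0],
  [[0,0,0],0],
  [[0,0,0],0],
])

```text
time_s: 12.2
tcp_pos: [0.7011, -0.2182, 0.2461]
ee_rot: [[-0.984, -0.18, -0.002], [-0.18, 0.984, 0.0], [0.002, 0.001, -1.0]]
wrist_force: [-0.5, -0.1, -0.1]
gripper_width: 0.008
gripper_force: 0.0
```

```bash
python3 - <<'E'
from h import *
p=imaging.capture("scene");q=imaging.capture("wrist")
f=lambda i,w,h:cv2.resize(i,(w,h),interpolation=cv2.INTER_CUBIC)
cv2.imwrite("pics/f.png",np.hstack([f(q["frame"],400,300),f(p["frame"][150:350,170:420],400,320)[:300]]))
for t in("hinge_empty","bin_empty"):
  for o in models.place_of(q,t)[:1]: print(t,o["confidence"],onz(q,o["at"],.078 if t[0]=="h" else 0))
s=r.sense();print(s["wrist_force"],s["tcp_pos"])
E
```

```text
hinge_empty 0.76 [ 0.59921587 -0.23836028  0.078     ]
[-0.30081785  0.42546638  0.07829575] [ 0.70092915 -0.21860238  0.24730511]
```

View pics/f.png

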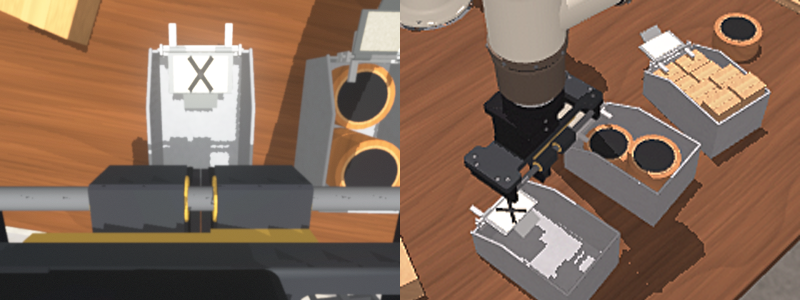

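The marker lies flat, crossed face up at (200,75), and the hinge is where it was. The other markers are still forward, and nothing touches the robot.

```bash
python3 -c "
from station import r
print(r.finish_job())"
```

```text
the job is handed in; nothing more can be done
None
```

The empty bin's marker is flipped right over and pressed onto its stop, crossed face up. The last view showed its hinge where it started. I swung the tab up by gripping its side edges instead of only pushing, then released it and pressed it flat. The job is handed in, but no verdict came back.

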